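# Run the specimen slide rails and pull out the one that binds

### The arm

A 7-joint arm with a two-finger parallel gripper is mounted at the origin on the work surface. World frame = base frame: x ahead of the robot, y to its left, z up, the work surface at z = 0. Lengths are in m, angles in rad, forces in N, time in s.
With the tool pointing down it reaches from about 0.35 to 0.9 m from the base axis. Payload 19.9 kg.
Tool frame: the origin (TCP) lies between the finger pads; the fingertips stand 19 mm ahead of it and the grasp point (between the pads) is the TCP; z points along the fingers, y is the direction in which the jaws open and shut (so a half turn about z gives the same grasp; the last joint's range is limited). The gripper opens to 94 mm and grips with 3 to 60 N. Pads are 16 mm wide; open, the fingers measure 119 mm over their backs; the gripper's body (75 mm by 177 mm) begins 78 mm behind the grasp point.
Start: joints at [-1.325, 0.417, -0.01, 1.614, 0.005, 1.111, -0.053], TCP at [0.177, 0.599, 0.19] pointing down, gripper open.
Joint ranges: [-2.81, 2.81], [-0.39, 2.02], [-1.27, 1.25], [0.06, 2.57], [-1.19, 4.33], [0.19, 2], [-2.82, 2.82]. Speed limits (rad/s): [1.89, 1.89, 2.39, 2.39, 3.01, 3.01, 3.01].

### API

Orientations are given as a 3x3 rotation matrix whose columns are the frame's x, y, z axes.
In Python, from rig import robot gives the robot as it stands. Calls block until the motion is done:
- robot.move_ptp(position, orientation): joint-space move of the TCP to a pose.
- robot.move_linear(position, velocity=0.15, frame=None, threshold=None): straight line of the TCP; frame=None keeps the orientation; velocity is the mean speed in m/s. With threshold (N) it stops when the force on the tool has changed by that much, and returns True; else False.
- robot.goto_joints(angles): joint-space move.
- robot.gripper_to(opening): finger opening in m; the grip force is fixed at half the most; returns when the fingers have stopped.
- robot.pause(seconds).
- robot.ik(position, orientation): joint angles nearest the present ones, or None.
- robot.get_state(): the state.
- robot.grab_frame(name): name is "scene" or "top"; returns the picture (420x560x3 uint8, red, green, blue); there is no depth.
- robot.camera_info(name): a dict with "fx", "fy", "cx", "cy" (pixels), "rvec" (rotation vector, rad) and "tvec" (3), from world to camera coordinates, as OpenCV has them. Camera axes: x right, y down, z forward; pixel columns grow to the right and rows downward; lengths in m; the calibration is good to about 2 mm. A picture is of the moment at which its call begins. camera_info takes no time and is no camera call.
A pose or a line that the arm cannot do raises robot.PlanningError and nothing moves.
- robot.sign_off(): hands the job in, once; it reports no verdict.
The state is a dict: "time": time; "qpos": joint angles; "joint_vel": joint speeds; "effort": joint torques, N m; "ee_pos": TCP position; "tool_rot": TCP orientation; "force": force on the tool from outside, world axes, zero at the start; "moment": the same for the moment, N m; "opening": finger opening in m.
Only numpy, scipy, OpenCV 4.12 (cv2) and the standard library are available. Lean on these libraries where they do the work, as an engineer would, in place of code of your own. Each camera call takes 0.05 s, during which the arm holds its last target.

### The job

Three look-alike specimen slide rails stand on the table, and one of them binds. Run each carriage from the black end along its rail, as far as it will go towards the green end; leave the two sound rails standing where they are, with their carriages fully home at the green end, and set the rail whose carriage sticks part-way gently down flat inside the orange tray. Do not disturb the other things on the table.

Things in the scene. Friction and masses are not known exactly. Their poses are not given: they have to be found in the camera images.
- rail_a: One of three look-alike loose slide rails, any of which may bind: aluminium bar 140 (x) x 46 (y) x 24 mm high, about 0.5 kg, flat on the table; black end cap at -x, green at +x (13 mm long, top at 31 mm). Origin: centre of underside; x along the bar to the green end, roughly away from the robot at the start (within 0.25 rad). May be lifted by the carriage's grip block or by its sides.
- grip_a (a point): Centre of the black upright square grip block, 16 x 16 mm and 36 mm tall (35 to 71 mm above the rail's underside), sides parallel to the rail, on the white 44 x 40 mm carriage (top at 35 mm) of rail_a. This point is 53 mm above the rail's underside and at rail x = -35 mm + the joint value, y = 0; axes as the rail's.
- rail_b: One of three look-alike loose slide rails, any of which may bind: aluminium bar 140 (x) x 46 (y) x 24 mm high, about 0.5 kg, flat on the table; black end cap at -x, green at +x (13 mm long, top at 31 mm). Origin: centre of underside; x along the bar to the green end, roughly away from the robot at the start (within 0.25 rad). May be lifted by the carriage's grip block or by its sides.
- grip_b (a point): Centre of the black upright square grip block, 16 x 16 mm and 36 mm tall (35 to 71 mm above the rail's underside), sides parallel to the rail, on the white 44 x 40 mm carriage (top at 35 mm) of rail_b. This point is 53 mm above the rail's underside and at rail x = -35 mm + the joint value, y = 0; axes as the rail's.
- rail_c: One of three look-alike loose slide rails, any of which may bind: aluminium bar 140 (x) x 46 (y) x 24 mm high, about 0.5 kg, flat on the table; black end cap at -x, green at +x (13 mm long, top at 31 mm). Origin: centre of underside; x along the bar to the green end, roughly away from the robot at the start (within 0.25 rad). May be lifted by the carriage's grip block or by its sides.
- grip_c (a point): Centre of the black upright square grip block, 16 x 16 mm and 36 mm tall (35 to 71 mm above the rail's underside), sides parallel to the rail, on the white 44 x 40 mm carriage (top at 35 mm) of rail_c. This point is 53 mm above the rail's underside and at rail x = -35 mm + the joint value, y = 0; axes as the rail's.
- carriage_a (a joint): Travel of the carriage of rail_a, m: 0 = at the black cap, 0.070 = against the green cap; starts below 0.015. A sound carriage needs under 1 N and stays where left. One that binds starts freely but stops dead half-way (0.03 to 0.04); pushing on then merely drags the whole rail along the table (2 to 8 N). It can still be lifted by its block.
- carriage_b (a joint): Travel of the carriage of rail_b, m: 0 = at the black cap, 0.070 = against the green cap; starts below 0.015. A sound carriage needs under 1 N and stays where left. One that binds starts freely but stops dead half-way (0.03 to 0.04); pushing on then merely drags the whole rail along the table (2 to 8 N). It can still be lifted by its block.
- carriage_c (a joint): Travel of the carriage of rail_c, m: 0 = at the black cap, 0.070 = against the green cap; starts below 0.015. A sound carriage needs under 1 N and stays where left. One that binds starts freely but stops dead half-way (0.03 to 0.04); pushing on then merely drags the whole rail along the table (2 to 8 N). It can still be lifted by its block.
- tray: Fixed orange open reject tray, 250 (x) x 140 (y) x 25 mm high outside, walls and floor 4 to 5 mm thick. Origin: centre of the underside; z up. It may stand on either side of the rails; a grey tray of the same shape, holding dishes, stands on the other side and is not to be used.
- dish_1: Clear round dish, 90 mm across, 14 mm high, black beetle; loose, a bystander to be left alone. Origin: centre of the underside.
- dish_2: Clear round dish, 80 mm across, 14 mm high, leaves; loose, a bystander to be left alone. Origin: centre of the underside.
- jar_1: Amber glass jar, 60 mm across, 75 mm high; loose, a bystander to be left alone. Origin: centre of the underside.
- wood_box: Plain wooden box 90 x 110 x 55 mm; loose, a bystander to be left alone. Origin: centre of the underside.
- loupe: Black round desk loupe, 44 mm across, 28 mm high; loose, a bystander to be left alone. Origin: centre of the underside.

How it is judged:
On the way:
1. all three carriages have been run along their rails, the one that binds to where it sticks (value of joint each of carriage_a, carriage_b, carriage_c above 0.028 m), for 0.1 s.
At the end, for the whole second after the job is handed in: The two sound rails stand upright within 50 mm of where they were, their carriages within 10 mm of the green-end stop; the rail that binds (run up to where it sticks beforehand) lies flat (within 0.15 rad) on the floor of the orange tray; all released and at rest (((value of joint each of carriage_b, carriage_c above 0.06 m and distance of each of rail_b, rail_c from where it was at the start of the episode below 0.05 m and angle between each of rail_b, rail_c's own z axis and vertical below 0.1 rad and x of rail_a in the frame of tray between -0.07 and 0.07 m and y of rail_a in the frame of tray between -0.05 and 0.05 m and z of rail_a in the frame of tray below 0.015 m and angle between rail_a's own z axis and vertical below 0.15 rad and value of joint carriage_a below 0.05 m) or (value of joint each of carriage_a, carriage_c above 0.06 m and distance of each of rail_a, rail_c from where it was at the start of the episode below 0.05 m and angle between each of rail_a, rail_c's own z axis and vertical below 0.1 rad and x of rail_b in the frame of tray between -0.07 and 0.07 m and y of rail_b in the frame of tray between -0.05 and 0.05 m and z of rail_b in the frame of tray below 0.015 m and angle between rail_b's own z axis and vertical below 0.15 rad and value of joint carriage_b below 0.05 m) or (value of joint each of carriage_a, carriage_b above 0.06 m and distance of each of rail_a, rail_b from where it was at the start of the episode below 0.05 m and angle between each of rail_a, rail_b's own z axis and vertical below 0.1 rad and x of rail_c in the frame of tray between -0.07 and 0.07 m and y of rail_c in the frame of tray between -0.05 and 0.05 m and z of rail_c in the frame of tray below 0.015 m and angle between rail_c's own z axis and vertical below 0.15 rad and value of joint carriage_c below 0.05 m)) and linear speed of each of rail_a, rail_b, rail_c below 0.02 m/s); the robot touches nothing.
It fails at once if a bystander was shifted by more than 30 mm (distance of any of dish_1, dish_2, jar_1, wood_box, loupe from where it was at the start of the episode above 0.03 m).
It fails at once if a rail was tipped over (angle between any of rail_a, rail_b, rail_c's own z axis and vertical above 0.7 rad).
It fails at once if a rail was dropped or flung (faster than 0.9 m/s) (linear speed of any of rail_a, rail_b, rail_c above 0.9 m/s).
It also fails if it takes over 59 s, if anything falls off the work surface, if the arm or the gripper's body presses on something with over 40 N, if the wrist force passes 120 N, or if a joint passes its speed limit or range.

## Working session

There is one attempt and no reset: what is moved stays moved. The work goes in short steps, each a Python script; the robot and the scene stay as the last script left them, time stands still between calls to the robot, and variables do not carry over. Pictures are saved under pics/ and viewed, and the job is handed in when it is done.

```bash
mkdir -p pics; ls
python3 - <<'E'
from rig import robot
import cv2
for n in("top","scene"):
    f=robot.grab_frame(n); cv2.imwrite(f"pics/{n}0.png",f[:,:,::-1]); print(n,robot.camera_info(n))
s=robot.get_state();print(s['time'],s['ee_pos'],s['tool_rot'],s['opening'])
E
```

```text
pics
top {'fx': 412.8603467503596, 'fy': 412.8603467503596, 'cx': 276.7714782404874, 'cy': 216.00178619927271, 'rvec': array([ 2.14902325, -2.13525338,  0.17116806]), 'tvec': array([0.00319027, 0.63102039, 0.99027093])}
scene {'fx': 412.1588437673037, 'fy': 412.1588437673037, 'cx': 279.2540630830207, 'cy': 207.78724804144431, 'rvec': array([ 1.1096609 ,  2.49900381, -0.91348768]), 'tvec': array([ 0.42778925, -0.29840302,  1.30957348])}
0.1 [0.17731926 0.5989813  0.18962858] [[-9.58866915e-01  2.83855918e-01 -2.39812714e-04]
 [ 2.83856015e-01  9.58866412e-01 -9.83718652e-04]
 [-4.92860039e-05 -1.01132755e-03 -9.99999487e-01]] 0.0939956707688446
```

View pics/top0.png

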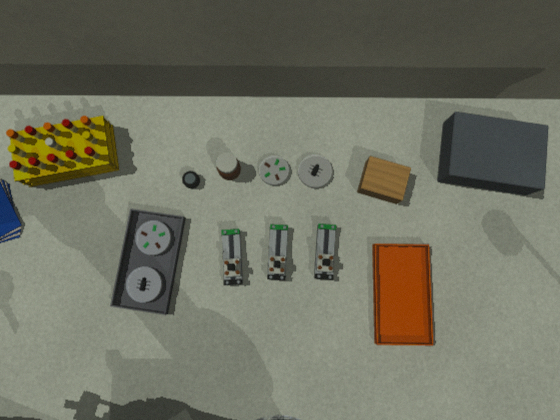

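View pics/scene0.png

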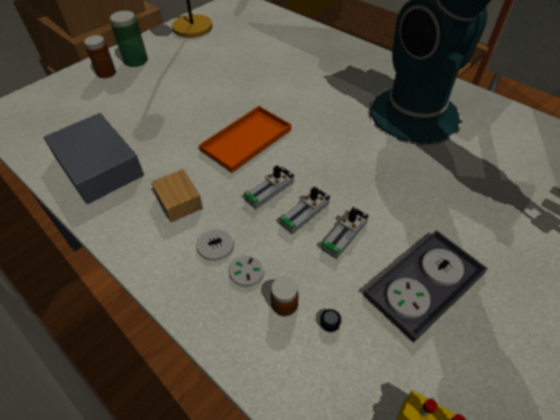

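```bash
cat > h.py <<'E'
import numpy as np,cv2
from rig import robot
def cam(n):
    c=robot.camera_info(n);R=cv2.Rodrigues(np.array(c['rvec']))[0];return np.array([[c['fx'],0,c['cx']],[0,c['fy'],c['cy']],[0,0,1]]),R,np.array(c['tvec'])
def ray(n,uv,z):
    K,R,t=cam(n);d=R.T@np.linalg.solve(K,[uv[0],uv[1],1]);o=-R.T@t
    return o+d*(z-o[2])/d[2]
def proj(n,p):
    K,R,t=cam(n);return cv2.projectPoints(np.array(p,float).reshape(-1,1,3),cv2.Rodrigues(R)[0],t,K,None)[0].reshape(-1,2)
def greens(n,im,box):
    h=cv2.cvtColor(im,cv2.COLOR_RGB2HSV);m=cv2.inRange(h,(45,90,40),(85,255,255))
    x0,y0,x1,y1=box;k=np.zeros_like(m);k[y0:y1,x0:x1]=m[y0:y1,x0:x1]
    nn,l,s,c=cv2.connectedComponentsWithStats(k)
    return [(s[i],c[i]) for i in range(1,nn) if s[i][4]>15]
E
python3 - <<'E'
from h import *
im=cv2.imread('pics/top0.png')[:,:,::-1].copy()
print(-cam('top')[1].T@cam('top')[2])
for s,c in sorted(greens('top',im,(210,215,350,250)),key=lambda a:a[1][0]): print(s,c,ray('top',c,.031))
h=cv2.cvtColor(im,cv2.COLOR_RGB2HSV);m=cv2.inRange(h,(3,200,100),(14,255,255));m[:,:365]=0;m[:230]=0
cs=max(cv2.findContours(m,0,2)[0],key=cv2.contourArea);r=cv2.minAreaRect(cs);print(r)
for p in cv2.boxPoints(r): print(p,ray('top',p,.025))
print('tray c',ray('top',r[0],.02))
cv2.imwrite('pics/z.png',cv2.resize(im[215:295,210:350,::-1],None,fx=5.7,fy=5.7,interpolation=cv2.INTER_CUBIC))
E
```

```text
[0.46982476 0.010691   1.07609657]
[221 229  19   6  79] [230.51898734 231.64556962] [0.59273096 0.12469577 0.031     ]
[270 224  18   6  68] [278.51470588 227.01470588] [0.60542811 0.00256391 0.031     ]
[318 224  18   6  75] [326.37333333 226.50666667] [ 0.60754858 -0.11963659  0.031     ]
((402.6201477050781, 293.768310546875), (100.66564178466797, 55.23801040649414), 88.80650329589844)
[373.95877 244.0217 ] [ 0.56406915 -0.24134343  0.025     ]
[429.18478 242.87112] [ 0.56792836 -0.38268227  0.025     ]
[431.28152 343.51492] [ 0.31961511 -0.37513475  0.025     ]
[376.0555 344.6655] [ 0.31613863 -0.23895983  0.025     ]
tray c [ 0.43948697 -0.31097236  0.02      ]
```

View pics/z.png

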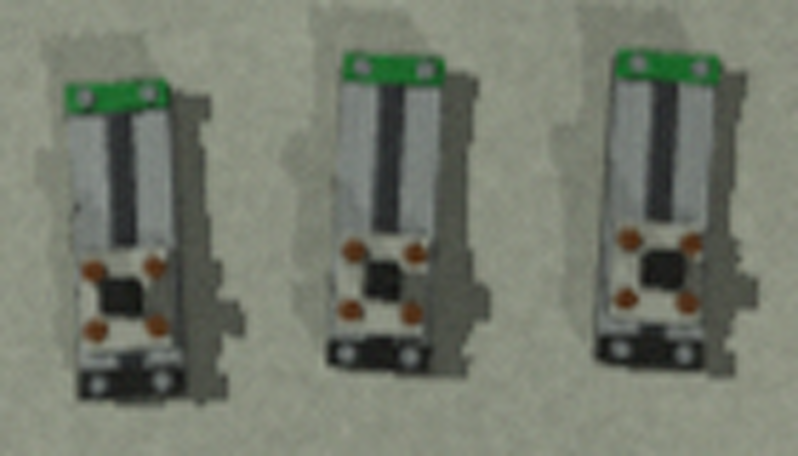

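```bash
cat >> h.py <<'E'
S=5.7
def up(U,V): return ((U+.5)/S-.5+210,(V+.5)/S-.5+215)
Z={'L':[(121,298),(130,382.5),(117,95.5)],'M':[(382,281),(377.5,354.5),(394,68)],'R':[(662,269),(652.5,350.5),(670.5,66)]}
def rails():
    o={}
    for k,(g,b,gr) in Z.items():
        G=ray('top',up(*g),.071);B=ray('top',up(*b),.031);E=ray('top',up(*gr),.031)
        c=(B+E)/2;c[2]=0;yaw=np.arctan2(*(E-B)[[1,0]]);d=np.array([np.cos(yaw),np.sin(yaw)])
        o[k]=dict(g=G,c=c,yaw=yaw,len=np.linalg.norm(E-B),s=(G-c)[:2]@d,lat=(G-c)[:2]@[-d[1],d[0]])
    return o
def rot(yaw,flip=False):
    c,s=np.cos(yaw),np.sin(yaw);R=np.array([[c,s,0],[s,-c,0],[0,0,-1.]])
    return R*np.array([-1,-1,1]) if flip else R
E
python3 - <<'E'
from h import *
for k,r in rails().items():
    print(k,{a:np.round(b,4) for a,b in r.items()})
    for f in (0,1):
        for z in (.06,.15):
            q=robot.ik(np.r_[r['g'][:2],z],rot(r['yaw'],f)); print(f,z,None if q is None else np.round(q,2))
for f in (0,1):
  q=robot.ik([.442,-.31,.06],rot(0,f));print(f,None if q is None else np.round(q,2))
print(robot.get_state()['time'])
E
```

```text
L {'g': array([0.5024, 0.1176, 0.071 ]), 'c': array([0.5302, 0.1214, 0.    ]), 'yaw': np.float64(0.0685), 'len': np.float64(0.1269), 's': np.float64(-0.028), 'lat': np.float64(-0.0019)}
0 0.06 [-0.83  0.48  0.67  2.01 -0.41  0.79 -1.42]
0 0.15 [-0.91  0.34  0.74  1.94 -0.27  0.97 -1.53]
1 0.06 [-0.52  0.41  0.28  2.   -0.16  0.75  1.49]
1 0.15 [-0.59  0.28  0.35  1.93 -0.12  0.95  1.46]
M {'g': array([0.5103, 0.007 , 0.071 ]), 'c': array([0.5432, 0.0054, 0.    ]), 'yaw': np.float64(-0.0517), 'len': np.float64(0.1271), 's': np.float64(-0.033), 'lat': np.float64(-0.0001)}
0 0.06 [-0.8   0.57  0.93  2.03 -0.61  0.85 -1.15]
0 0.15 [-0.84  0.38  0.94  1.96 -0.37  0.98 -1.34]
1 0.06 [-0.46  0.42  0.47  2.02 -0.27  0.76  1.69]
1 0.15 [-0.56  0.29  0.57  1.95 -0.19  0.95  1.63]
R {'g': array([ 0.5161, -0.112 ,  0.071 ]), 'c': array([ 0.5453, -0.117 ,  0.    ]), 'yaw': np.float64(-0.0755), 'len': np.float64(0.1266), 's': np.float64(-0.0296), 'lat': np.float64(0.0028)}
0 0.06 [-0.67  0.72  1.12  1.99 -0.81  0.97 -0.78]
0 0.15 [-0.65  0.47  1.04  1.92 -0.47  1.02 -1.06]
1 0.06 [-0.35  0.49  0.63  1.98 -0.4   0.8   2.01]
1 0.15 [-0.5   0.38  0.82  1.92 -0.33  0.98  1.96]
0 [-0.24  0.72  1.08  1.96 -0.78  0.96 -0.34]
1 [-0.12  0.6   0.88  1.96 -0.6   0.87  2.65]
0.1
```

```bash
cat >> h.py <<'E'
def run(k,over=.008,thr=1.5,v=.04,zhi=.13):
    r=rails()[k];R=rot(r['yaw']);d=np.r_[np.cos(r['yaw']),np.sin(r['yaw']),0]
    n=np.r_[-d[1],d[0],0]
    p=r['c']+d*r['s']+n*r['lat']*.5
    robot.move_ptp(np.r_[p[:2],zhi],R); robot.gripper_to(.045)
    robot.move_linear(np.r_[p[:2],.060],velocity=.15)
    robot.gripper_to(.0); st=robot.get_state(); print('grip',st['opening'],np.round(st['ee_pos'],4),np.round(st['force'],2),'t',st['time'])
    a=st['ee_pos'].copy()
    L=.035-r['s']+over
    hit=robot.move_linear(a+d*L,velocity=v,threshold=thr)
    st=robot.get_state(); m=(st['ee_pos']-a)@d
    print('hit',hit,'moved',m,'of',L-over,'joint est',r['s']+.035+m,np.round(st['force'],2),'t',st['time'])
def shot(tag,box=(210,205,360,300)):
    f=robot.grab_frame('top');x0,y0,x1,y1=box
    cv2.imwrite(f'pics/{tag}.png',cv2.resize(f[y0:y1,x0:x1,::-1],None,fx=5,fy=5,interpolation=cv2.INTER_CUBIC))
E
python3 - <<'E'
from h import *
run('L')
shot('L1')
E
```

```text
grip 0.0006250459864527405 [0.5023 0.1185 0.06  ] [ 0.88 -0.68  1.19] t 4.5083
hit False moved 0.0709063992571178 of 0.06301606288737704 joint est 0.07789033636974076 [-0.01 -0.22 -0.17] t 6.4333
```

View pics/L1.png

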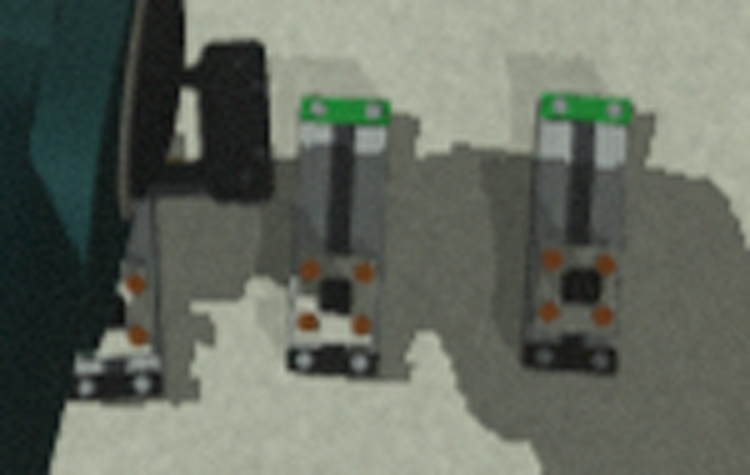

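Run:
```python
from h import *
f=robot.grab_frame('scene');cv2.imwrite('pics/s1.png',cv2.resize(f[100:300,220:460,::-1],None,fx=3.2,fy=3,interpolation=cv2.INTER_CUBIC))
s=robot.get_state();print(s['ee_pos'],np.round(s['tool_rot'],3),s['opening']);print(proj('scene',[s['ee_pos'],[.5023,.1185,.06]]),proj('top',[s['ee_pos'],[.5023,.1185,.071]]))
```

```text
[0.57306037 0.1234305  0.05999054] [[ 0.998  0.068 -0.   ]
 [ 0.068 -0.998  0.   ]
 [-0.    -0.    -1.   ]] 0.0004440483730397617
[[336.3031373  232.21428369]
 [352.85737529 213.15109135]] [[229.5958929  238.18501131]
 [230.4452118  266.90713075]]
```

View pics/s1.png

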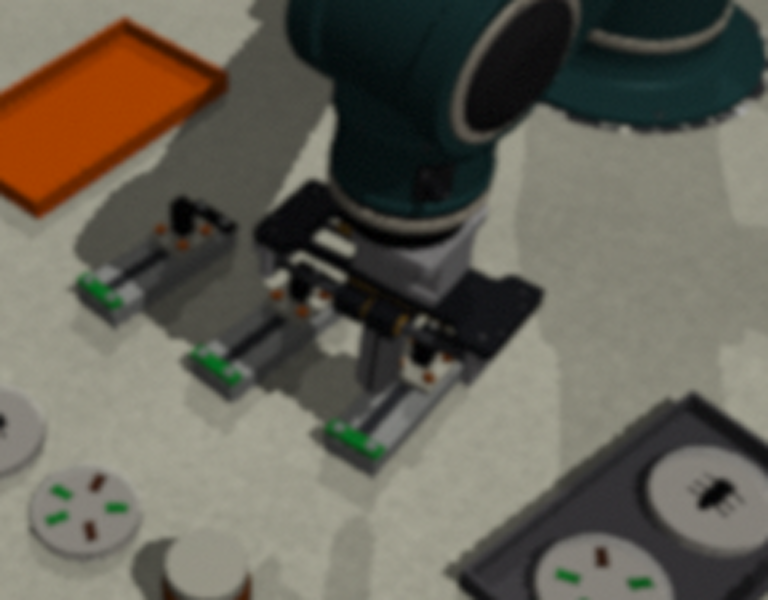

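Run:
```python
from h import *
for k,r in rails().items():
  d=np.r_[np.cos(r['yaw']),np.sin(r['yaw']),0]
  for p in (r['c']+d*.0635+[0,0,.031], r['g']):
    q=proj('scene',p)[0];print(k,q,(q-[220,100])*[3.2,3])
q=proj('scene',[[.573,.1234,.041],[.573,.1234,.06]]);print((q-[220,100])*[3.2,3])
```

```text
L [330.59081846 245.49040364] [353.89061908 436.47121093]
L [353.08024915 210.04423462] [425.85679727 330.13270387]
M [287.08042615 220.81962975] [214.65736366 362.45888924]
M [314.57173234 188.8500005 ] [302.62954348 266.5500015 ]
R [250.58520966 195.9486843 ] [ 97.87267091 287.84605291]
R [277.47967767 167.51380058] [183.93496853 202.54140174]
[[369.87864387 411.09751794]
 [372.18875473 396.56642103]]
```

Run:
```python
from h import *
f=robot.grab_frame('scene');cv2.imwrite('pics/s2.png',cv2.resize(cv2.convertScaleAbs(f[170:260,290:390,::-1],alpha=1.5),None,fx=6.5,fy=6.5,interpolation=cv2.INTER_CUBIC))
q=proj('scene',[[.573,.1234,.041],[.573,.1234,.06]]);print((q-[290,170])*6.5)
```

```text
[[296.31599535 435.71128887]
 [301.00840804 404.22724555]]
```

View pics/s2.png

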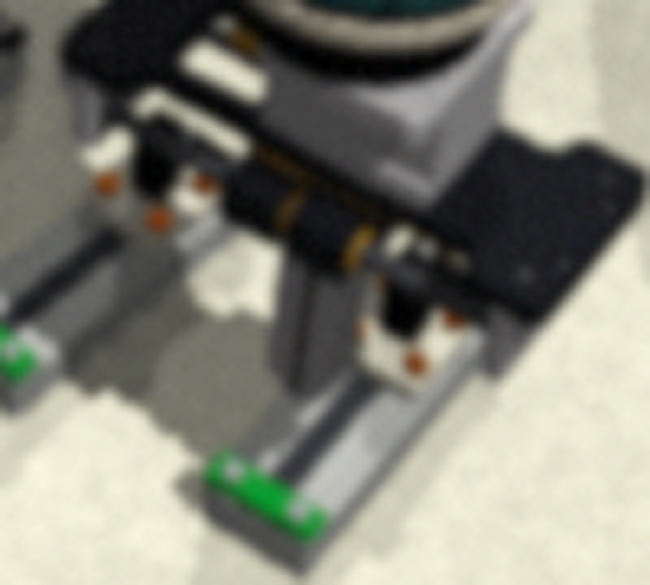

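Run:
```python
from h import *
s=robot.get_state();R=s['tool_rot'];e=s['ee_pos']
for nm,P in (('bodybot',[(sx*.0375,sy*.0885,-.078) for sx in(1,-1) for sy in(1,-1)]),('tip',[(sx*.008,sy*.012,.019) for sx in(1,-1) for sy in(1,-1)]),('base',[(0,0,-.078)])):
  W=[e+R@np.array(p) for p in P];print(nm,np.round(W,3).tolist(),((proj('scene',W)-[290,170])*6.5).round().tolist())
im=robot.grab_frame('top');cv2.imwrite('pics/t2.png',cv2.resize(cv2.convertScaleAbs(im[190:300,180:300,::-1],alpha=1.6),None,fx=5.4,fy=5.4,interpolation=cv2.INTER_CUBIC))
W=[e+R@np.array((sx*.0375,sy*.0885,-.078)) for sx in(1,-1) for sy in(1,-1)]
print(((proj('top',W)-[180,190])*5.4).round().tolist())
```

```text
bodybot [[0.617, 0.038, 0.138], [0.604, 0.214, 0.138], [0.542, 0.033, 0.138], [0.53, 0.209, 0.138]] [[39.0, 208.0], [495.0, 474.0], [168.0, 79.0], [616.0, 323.0]]
tip [[0.582, 0.112, 0.041], [0.58, 0.136, 0.041], [0.566, 0.111, 0.041], [0.564, 0.135, 0.041]] [[256.0, 433.0], [312.0, 467.0], [281.0, 405.0], [337.0, 438.0]]
base [[0.573, 0.123, 0.138]] [[322.0, 264.0]]
[[452.0, 141.0], [36.0, 167.0], [462.0, 317.0], [41.0, 343.0]]
```

View pics/t2.png

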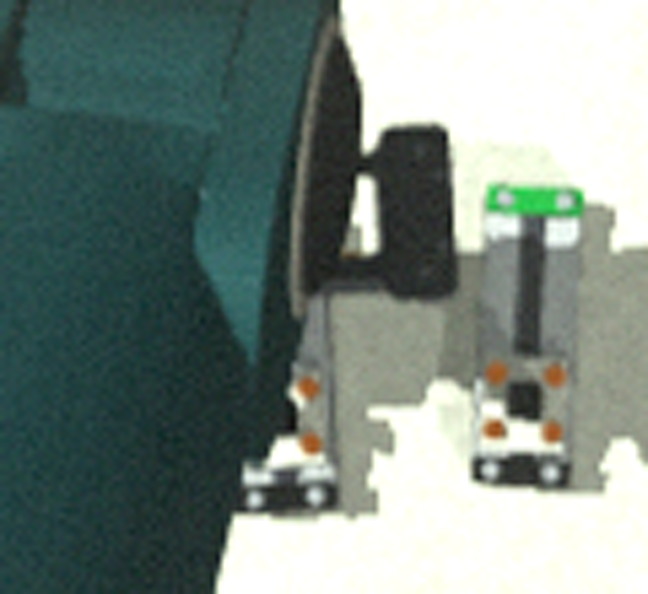

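Run:
```python
from h import *
e=robot.get_state()['ee_pos']
h=robot.move_linear(np.r_[e[:2],.025],velocity=.03,threshold=3)
s=robot.get_state();print(h,s['ee_pos'],s['force'],s['time'])
f=robot.grab_frame('scene');cv2.imwrite('pics/s3.png',cv2.resize(cv2.convertScaleAbs(f[170:260,290:390,::-1],alpha=1.5),None,fx=6.5,fy=6.5,interpolation=cv2.INTER_CUBIC))
```

```text
False [0.57322474 0.12345275 0.025175  ] [ 0.10058601 -0.12297854  0.50656438] 7.95
```

View pics/s3.png

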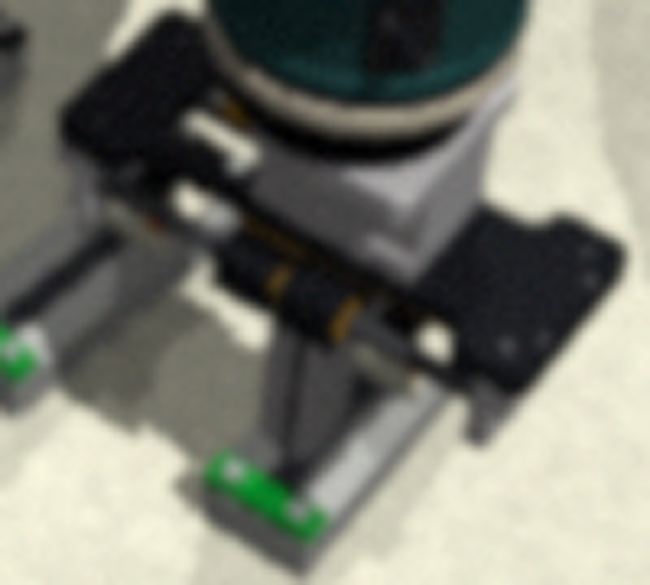

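Run:
```python
from h import *
e=robot.get_state()['ee_pos']
h=robot.move_linear(np.r_[e[:2],.003],velocity=.03,threshold=3)
s=robot.get_state();print(h,s['ee_pos'],s['force'],s['time'])
```

```text
True [0.57314177 0.1233971  0.0090139 ] [-1.93574019  0.11944194  7.31506098] 8.55
```

Run:
```python
from h import *
R=rot(.0685);e=np.array([.57306,.12343,.06+.0335])
W=[e+R@np.array((sx*.008,sy*.012,.019)) for sx in(1,-1) for sy in(1,-1)]
print(((proj('scene',W)-[290,170])*6.5).round().tolist())
for z in(-.078,-.12):
  W=[e+R@np.array((sx*.0375,sy*.0885,z)) for sx in(1,-1) for sy in(1,-1)]
  print(((proj('scene',W)-[290,170])*6.5).round().tolist(),((proj('top',W)-[180,190])*5.4).round().tolist())
e=robot.get_state()['ee_pos']
robot.move_linear(np.r_[e[:2],.030],velocity=.1)
robot.gripper_to(.045)
f=robot.grab_frame('scene');cv2.imwrite('pics/s4.png',cv2.resize(cv2.convertScaleAbs(f[170:260,290:390,::-1],alpha=1.5),None,fx=6.5,fy=6.5,interpolation=cv2.INTER_CUBIC))
s=robot.get_state();print(s['ee_pos'],s['opening'],s['time'])
```

```text
[[263.0, 377.0], [321.0, 411.0], [289.0, 349.0], [346.0, 382.0]]
[[41.0, 141.0], [512.0, 410.0], [173.0, 12.0], [635.0, 257.0]] [[450.0, 129.0], [18.0, 155.0], [460.0, 311.0], [23.0, 338.0]]
[[42.0, 52.0], [533.0, 323.0], [180.0, -78.0], [661.0, 169.0]] [[447.0, 111.0], [-5.0, 139.0], [458.0, 302.0], [-0.0, 330.0]]
[0.57317036 0.12338237 0.03001863] 0.045211999469349624 9.7917
```

View pics/s4.png

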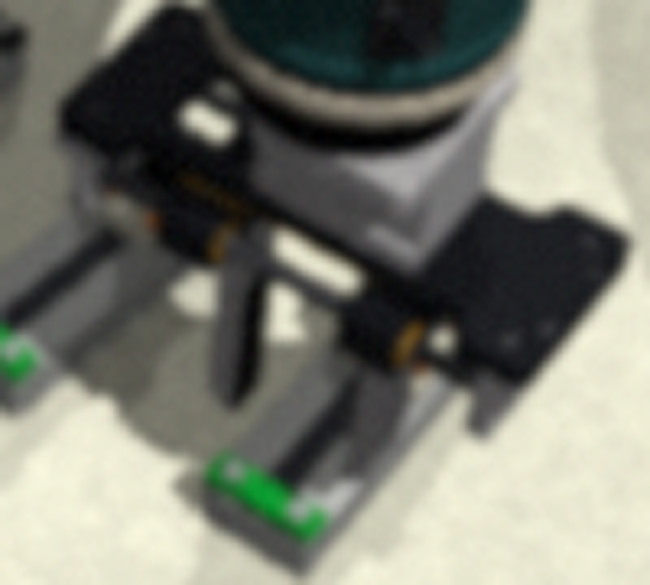

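```bash
sed -i 's/,\.060\],velocity=.15/,.0265],velocity=.15/; s/zhi=.13/zhi=.075/' h.py
python3 - <<'E'
from h import *
e=robot.get_state()['ee_pos'];robot.move_linear(np.r_[e[:2],.075],velocity=.15)
run('L')
shot('L2')
f=robot.grab_frame('scene');cv2.imwrite('pics/s5.png',cv2.resize(cv2.convertScaleAbs(f[170:260,290:390,::-1],alpha=1.5),None,fx=6.5,fy=6.5,interpolation=cv2.INTER_CUBIC))
E
```

```text
grip 0.016104550015773142 [0.5025 0.1188 0.0268] [-0.49  0.56  6.31] t 11.875
hit True moved 0.0628362409610643 of 0.06301606288737704 joint est 0.06982017807368726 [-0.57  0.49  5.52] t 13.275
```

View pics/s5.png

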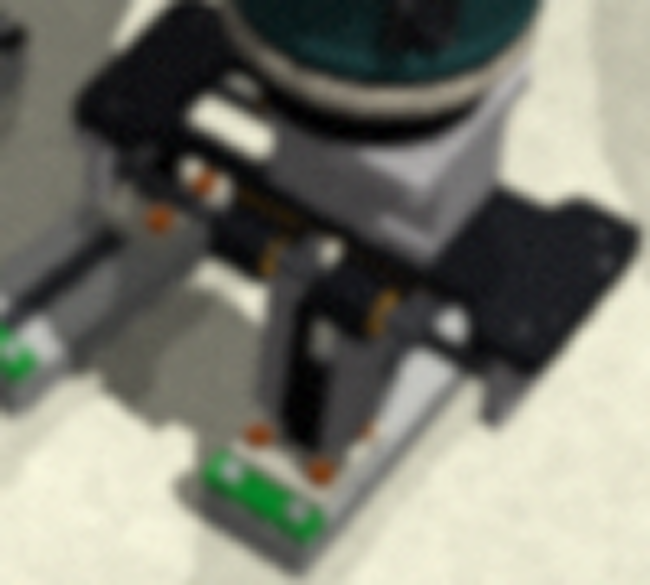

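View pics/L2.png

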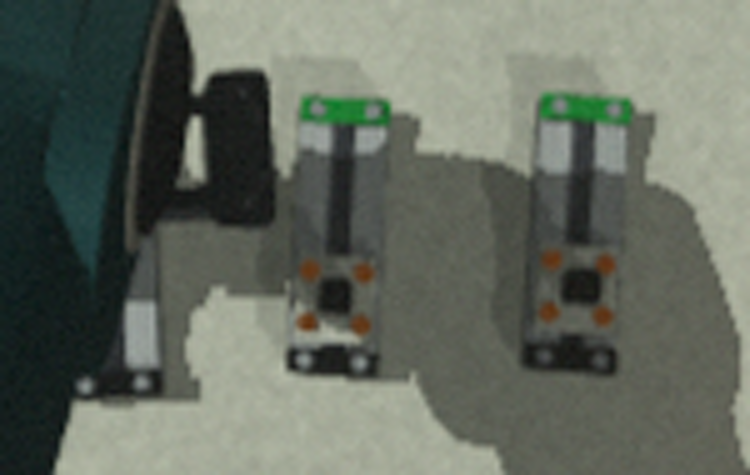

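L's carriage is home: in the scene crop the white plate touches the green cap near (265,470), and it moved the full 63 mm. On to the middle rail.

Run:
```python
from h import *
robot.gripper_to(.045)
e=robot.get_state()['ee_pos'];robot.move_linear(np.r_[e[:2],.075],velocity=.15)
run('M')
shot('M1')
f=robot.grab_frame('scene');cv2.imwrite('pics/s6.png',cv2.resize(cv2.convertScaleAbs(f[150:260,240:390,::-1],alpha=1.5),None,fx=5,fy=5,interpolation=cv2.INTER_CUBIC))
```

```text
grip 0.01557068369635901 [0.5105 0.007  0.0268] [-0.15 -0.55  4.74] t 16.3167
hit True moved 0.06752671669546924 of 0.06801437758341564 joint est 0.06951233911205362 [-0.73  0.59  6.07] t 17.8167
```

View pics/s6.png

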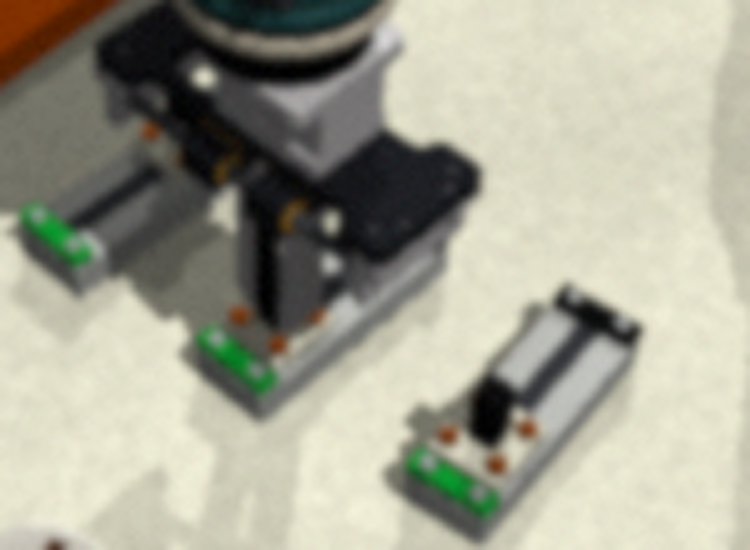

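View pics/M1.png

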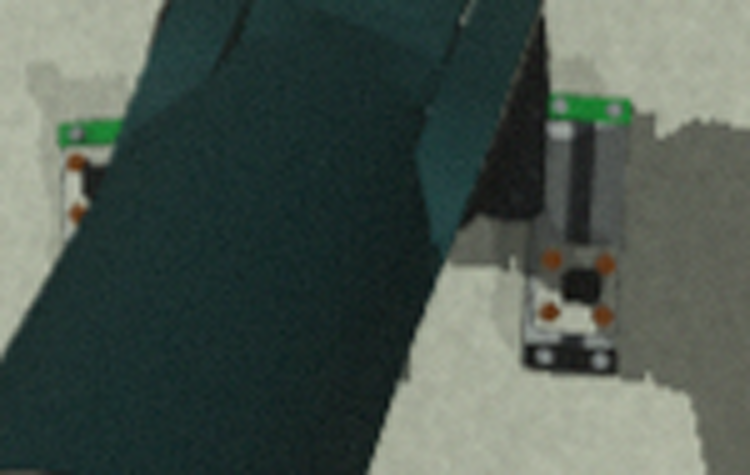

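The pictures show L released and home, with its plate against the green cap at (450,460), and M's plate against its cap at (240,350). Next is R, which should be the one that binds.

Run:
```python
from h import *
robot.gripper_to(.045)
e=robot.get_state()['ee_pos'];robot.move_linear(np.r_[e[:2],.075],velocity=.15)
run('R')
f=robot.grab_frame('scene');cv2.imwrite('pics/s7.png',cv2.resize(cv2.convertScaleAbs(f[130:260,220:370,::-1],alpha=1.5),None,fx=4.5,fy=4.5,interpolation=cv2.INTER_CUBIC))
```

```text
grip 0.01538816069276503 [ 0.516  -0.1135  0.0267] [-0.58 -1.32  2.96] t 20.8833
hit True moved 0.0006200550796062759 of 0.06455662636528559 joint est 0.006063428714320701 [0.33 0.82 6.27] t 21.1583
```

View pics/s7.png

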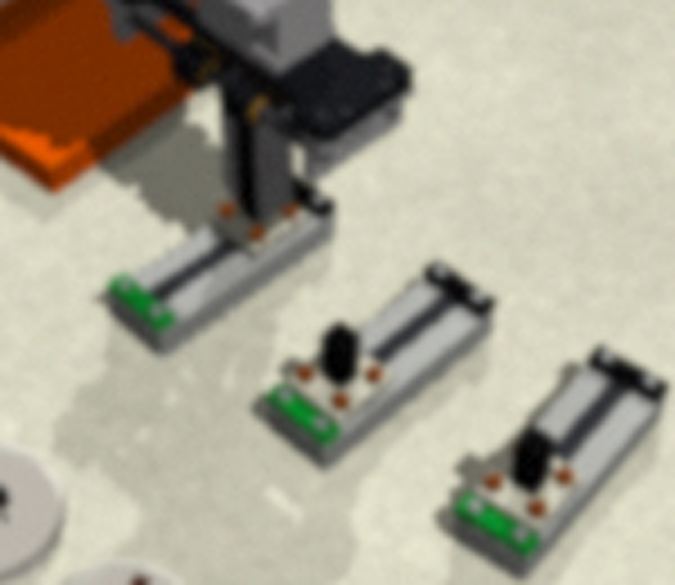

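L and M are home. The R stop at 0.6 mm was a false trigger while the grip was still settling, so I'll run it again.

Run:
```python
from h import *
r=rails()['R'];d=np.r_[np.cos(r['yaw']),np.sin(r['yaw']),0]
robot.pause(.2)
a=robot.get_state()['ee_pos'].copy()
h=robot.move_linear(a+d*.07,velocity=.04,threshold=1.8)
s=robot.get_state();m=(s['ee_pos']-a)@d;print(h,m,'joint',.006+m,s['force'],s['time'])
f=robot.grab_frame('scene');cv2.imwrite('pics/s8.png',cv2.resize(cv2.convertScaleAbs(f[130:260,220:370,::-1],alpha=1.5),None,fx=4.5,fy=4.5,interpolation=cv2.INTER_CUBIC))
```

```text
True 0.0002846962457856271 joint 0.006284696245785627 [0.12047605 0.24523566 5.33229065] 21.6583
```

View pics/s8.png

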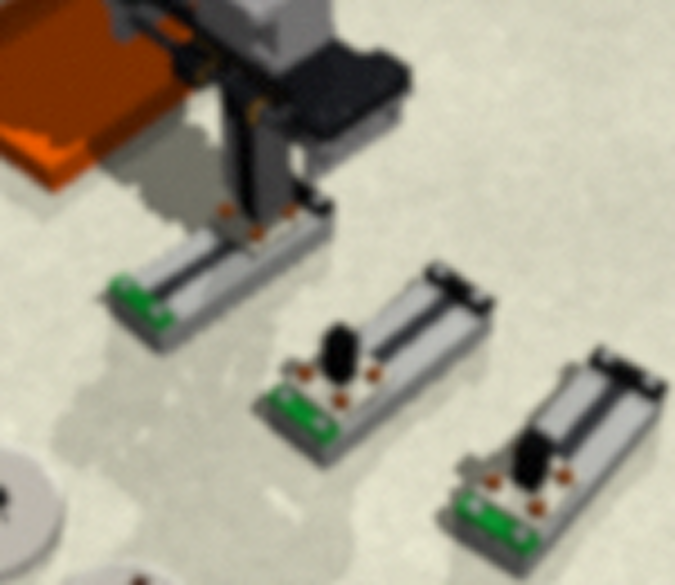

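Run:
```python
from h import *
r=rails()['R'];d=np.r_[np.cos(r['yaw']),np.sin(r['yaw']),0]
a=robot.get_state()['ee_pos'].copy()
h=False
for k in range(8):
  h=robot.move_linear(a+d*.005*(k+1),velocity=.04)
  s=robot.get_state();m=(s['ee_pos']-a)@d;print(h,round(m,4),'joint',.006+m,s['force'].round(2),round(s['time'],2))
f=robot.grab_frame('scene');cv2.imwrite('pics/s9.png',cv2.resize(cv2.convertScaleAbs(f[130:260,220:370,::-1],alpha=1.5),None,fx=4.5,fy=4.5,interpolation=cv2.INTER_CUBIC))
```

```text
False 0.0052 joint 0.011230682757380712 [0.75 1.   3.37] 21.99
False 0.0101 joint 0.016062615220372285 [0.14 1.01 3.88] 22.27
False 0.015 joint 0.02100710007346481 [1.03 1.48 3.46] 22.54
False 0.0199 joint 0.02593810617304572 [1.51 1.87 4.47] 22.82
False 0.0249 joint 0.030943348745474455 [0.74 2.45 5.2 ] 23.09
False 0.0298 joint 0.03579246797013027 [-0.26  1.73  4.75] 23.37
False 0.034 joint 0.039990074161590804 [-4.64  2.24 10.98] 23.64
False 0.039 joint 0.04501250708315597 [-4.61  0.93 10.56] 23.92
```

View pics/s9.png

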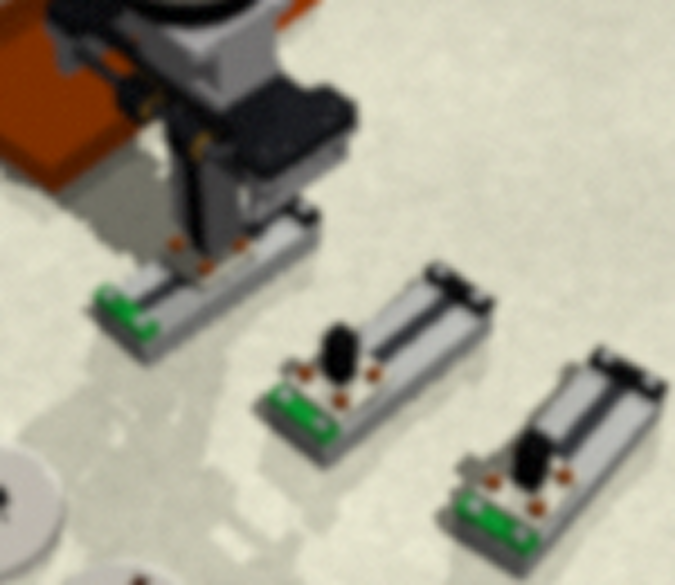

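Run:
```python
from h import *
e=robot.get_state()['ee_pos'].copy()
robot.move_linear(e+[0,0,.02],velocity=.06)
robot.move_linear(e+[0,0,.08],velocity=.12)
s=robot.get_state();print(s['force'],s['opening'],s['time'])
f=robot.grab_frame('scene');cv2.imwrite('pics/s10.png',cv2.resize(cv2.convertScaleAbs(f[100:250,180:370,::-1],alpha=1.5),None,fx=4,fy=4,interpolation=cv2.INTER_CUBIC))
try: robot.move_linear([.442,-.31,e[2]+.08],velocity=.12,frame=rot(-.01))
except robot.PlanningError as x:
  print('ptp',x); robot.move_ptp([.442,-.31,e[2]+.08],rot(-.01))
s=robot.get_state();print(s['ee_pos'],s['force'],s['opening'],s['time'])
f=robot.grab_frame('scene');cv2.imwrite('pics/s11.png',cv2.resize(cv2.convertScaleAbs(f[60:210,180:370,::-1],alpha=1.5),None,fx=4,fy=4,interpolation=cv2.INTER_CUBIC))
```

```text
[-0.25118997 -0.85031323 -4.34726245] 0.015735624093860867 25.1
[ 0.44232065 -0.30950792  0.10656995] [ 0.82425037 -0.4485856  -4.28503414] 0.01568807253652895 27.1667
```

View pics/s10.png

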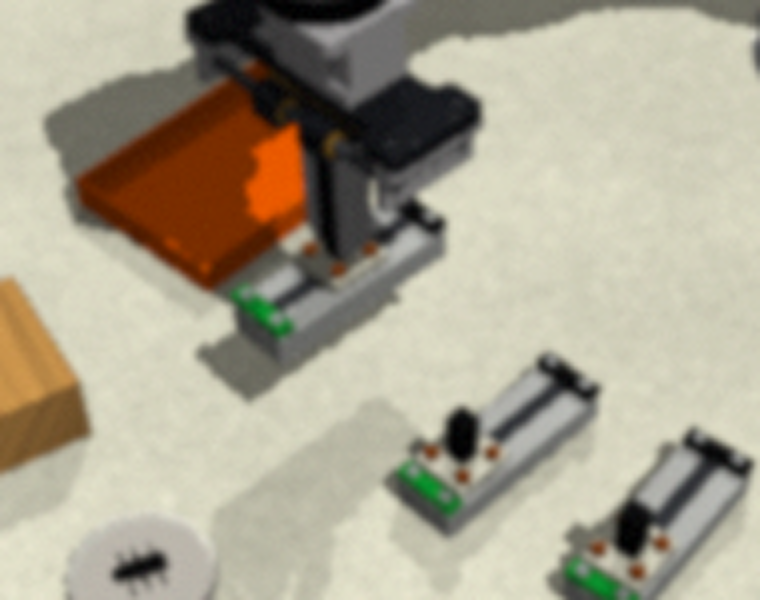

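View pics/s11.png

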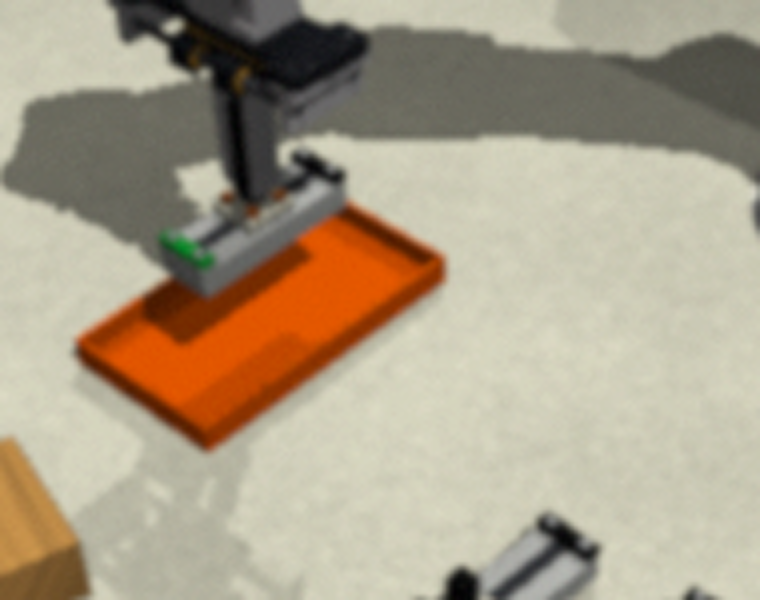

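Picture s11 shows the rail hanging level over the tray, with its green end at (190,250). I'll lower it gently.

Run:
```python
from h import *
e=robot.get_state()['ee_pos'].copy()
robot.move_linear([e[0],e[1],.045],velocity=.06)
robot.pause(.2)
h=robot.move_linear([e[0],e[1],.026],velocity=.02,threshold=3)
s=robot.get_state();print(h,s['ee_pos'],s['force'],s['time'])
f=robot.grab_frame('scene');cv2.imwrite('pics/s12.png',cv2.resize(cv2.convertScaleAbs(f[60:210,180:370,::-1],alpha=1.5),None,fx=4,fy=4,interpolation=cv2.INTER_CUBIC))
```

```text
True [ 0.44220778 -0.30957196  0.03062995] [0.09571754 0.45696872 6.83100711] 29.2917
```

View pics/s12.png

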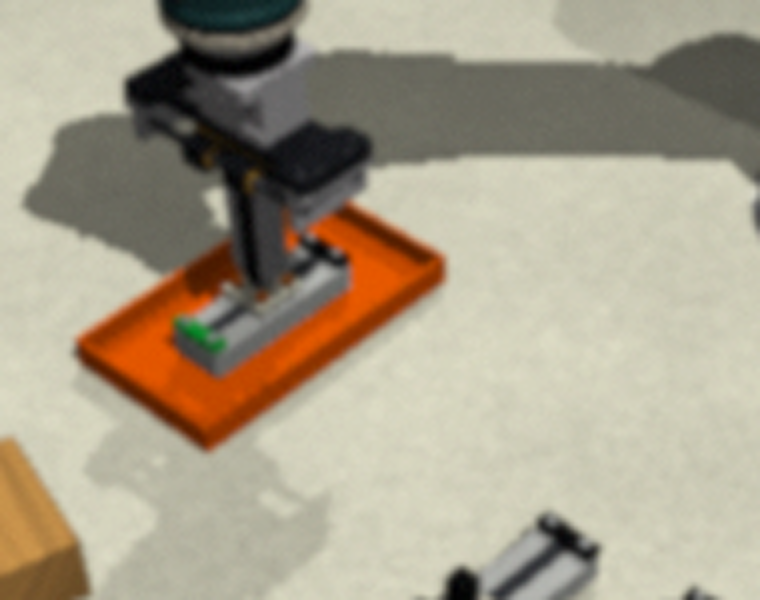

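The rail is on the tray floor: z rose 4 mm above the table value, which matches the floor thickness. I'll release it and back off.

Run:
```python
from h import *
robot.gripper_to(.045)
e=robot.get_state()['ee_pos'].copy()
robot.move_linear([e[0],e[1],.15],velocity=.15)
robot.goto_joints([-1.325,0.417,-0.01,1.614,0.005,1.111,-0.053])
robot.pause(.3)
t=robot.grab_frame('top');cv2.imwrite('pics/t9.png',cv2.resize(t[150:350,205:445,::-1],None,fx=3.3,fy=3,interpolation=cv2.INTER_CUBIC))
f=robot.grab_frame('scene');cv2.imwrite('pics/s13.png',f[:,:,::-1])
for s,c in greens('top',t,(210,215,435,345)): print(s,c,ray('top',c,.031))
print(robot.get_state()['time'])
```

```text
[270 224  14   5  49] [276.65306122 226.3877551 ] [0.60700946 0.00732414 0.031     ]
[222 229  13   5  51] [228.90196078 231.21568627] [0.59380512 0.12883705 0.031     ]
[394 265  18   5  71] [402.4084507  267.09859155] [ 0.5058108  -0.30980891  0.031     ]
34.6417
```

View pics/t9.png

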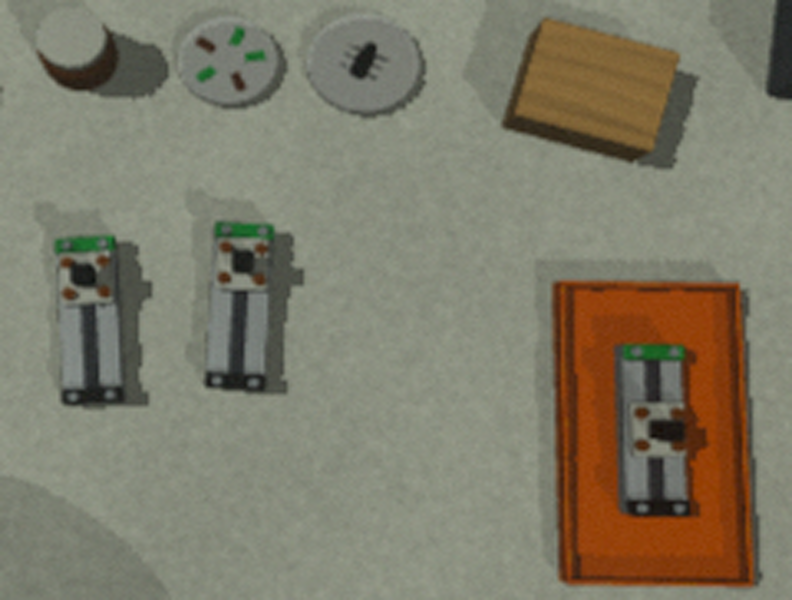

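View pics/s13.png

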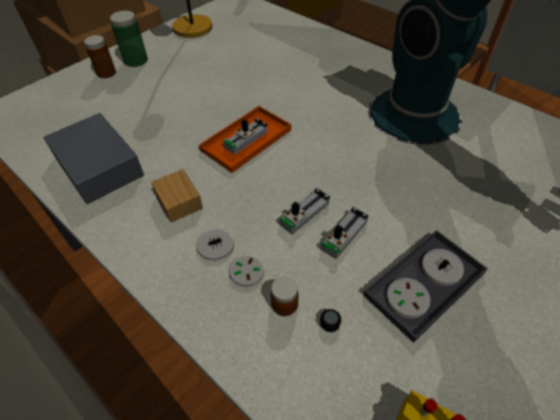

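Both sound carriages are home against their green caps and the rails have not moved. The binding rail lies flat in the middle of the orange tray with its carriage half-way, and the bystanders are untouched.

```bash
python3 -c "
from rig import robot
robot.sign_off()"
```

```text
the job is handed in; nothing more can be done
```

I ran all three carriages, set the binding rail in the orange tray and handed the job in at about 35 s of the 59 s allowed. Sign-off gives no verdict, so the result rests on my own checks.

- **Sound rails:** the left and middle carriages ran to joint values of about 0.070 m. In the last pictures both sit against their green caps. Their green-cap positions came out within about 5 mm of the start, with the carriage now covering part of each cap.
- **Binding rail:** the right-hand carriage stopped at about 0.037 m, and pushing on dragged the rail about 8 mm at 4–5 N. I lifted the rail by its block and lowered it until it touched the tray floor, 4 mm above the table reading. It lies flat, centred within about 5 mm, with its carriage still half-way.
- **Bystanders:** all look unmoved in the last pictures, and the arm is back at its start pose, clear of everything.

Two things disagreed along the way:

- **Tool height:** the fingers are about 33 mm higher than the reported TCP height. My first grasp therefore passed above the left block without touching anything. I found the error from the pictures and a light touch on the bar, then corrected for it.
- **Force stop:** the small force threshold stopped the first two pushes on the right rail too early. I pushed it in 5 mm steps instead and watched the force.

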